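# Clamp the gas regulator in the crank vise

## Robot

A 7-joint arm with a two-finger parallel gripper is mounted at the origin on the work surface. World frame = base frame: x ahead of the robot, y to its left, z up, the work surface at z = 0. Lengths are in mm, angles in rad, forces in N, time in s.
With the tool pointing down it reaches from about 400 to 875 mm from the base axis. Payload 4.4 kg.
Tool frame: the origin (TCP) lies at the very end of the fingers, on their centre line; the grasp point (between the pads) lies 19 mm behind it; y points along the fingers, x is the direction in which the jaws open and shut, and the axes are right-handed (so a half turn about y gives the same grasp; the last joint's range is limited). The gripper opens to 85 mm and grips with 20 to 120 N. Pads are 22 mm wide; open, the fingers measure 114 mm over their backs; the gripper's body (76 mm by 85 mm) begins 54 mm behind the grasp point. The pads swing forward as they close: fully open they stand 13 mm farther back than shut.
Start: joints at [1.254, 0.628, 0.038, 1.517, -0.027, 0.996, -0.02], TCP at [161.344, -629.671, 231.313] pointing down, gripper open.
Joint ranges: [-3.06, 3.06], [-0.37, 2.12], [-1.25, 1.32], [0.18, 2.47], [-1.1, 4.24], [0.23, 1.98], [-2.94, 2.94]. Speed limits (rad/s): [2.57, 2.57, 3.14, 3.14, 3.14, 3.14, 3.14].

## Interface

Orientations are given as [roll, pitch, yaw] about the fixed x, y, z axes, in that order (R = Rz(yaw) Ry(pitch) Rx(roll)).
In Python, from cell import readout, eyes, finish_job gives the robot as it stands. The module is installed in compiled form; this text tells all that it offers.
- The arm moves only by the tool apply_moves, never from a script. Its argument "commands" is a list that holds one entry, the list of rows, each a list of 6 numbers: the shift along the tool's x, y, z in units of 0.04 m (1.0 is 0.04 m), then the turn, a rotation vector about the tool's x, y, z in units of 5 degrees (1.0 is 5 degrees). A call has 1 to 8 rows; each row shifts and turns the pose as measured when the row begins, along the tool's axes as they then stand; what a row does not reach is not made up. A row lasts 1/12 s, in which the tool goes at most 41.7 mm and 7.16 degrees, less where a joint would pass 70% of its speed; a pose out of reach is approached as far as the arm can. A call with a number of a shift or a turn outside -1 to 1 is refused whole. A call with a gripper value outside its range is refused whole. "claw" is the finger opening in mm, from 0 to 85.4, set as the call begins (left out, the last holds). The fingers move at their own pace and stop on an object; the grip force is fixed at half the most. Time passes only in rows, so rows that do not move let the fingers close. It gives the time, the measured TCP pose, the force and the opening at its end, in the units of the state.
- readout.read_state(): the state, without advancing time (a new reading comes with each control period).
- eyes.get_image(name): name is "side" or "top"; returns a dict with "image" (400x640x3 uint8, red, green, blue), "mtx" (3x3 intrinsics, pixels), "rvec" (rotation vector, rad) and "tvec" (3), from world to camera coordinates, as OpenCV has them. Camera axes: x right, y down, z forward; pixel columns grow to the right and rows downward; lengths in mm; the calibration is good to about 2 mm. A picture is of the moment at which its call begins. There is no depth.
- finish_job(): hands the job in, once; it reports no verdict.
The state is a dict: "clock": time; "qpos": joint angles; "qd": joint speeds; "tau": joint torques, N m; "eef_pos": TCP position; "tool_rot": TCP orientation; "force": force on the tool from outside, world axes, zero at the start; "torque": the same for the moment, N m; "width": finger opening in mm.
Only numpy, scipy, OpenCV 4.12 (cv2) and the standard library are available. Lean on these libraries where they do the work, as an engineer would, in place of code of your own. Each camera call takes 0.05 s, during which the arm holds its last target. There are 200 camera calls.

## Task

Two blue vises are bolted to the bench; one has a brass gas regulator standing loose between its jaws. Turn that vise's crank clockwise by its red knob until the jaws hold the regulator firmly, then let go of the knob. Leave the empty vise's crank as it is, and do not push the sliding jaw by hand.

Things in the scene. Friction and masses are not known exactly. Their poses are not given: they have to be found in the camera images.
- crank_knob (a point): Red knob of the loaded vise's crank: this point is on its axis at grip height (z 124 mm). Upright post, 24 mm across, z 100 to 146 mm, spins freely on the flat crank arm below it (18 mm wide, top at z 100 mm), so pinch it from above and lead it round without turning the gripper. Own x points outward from the crank's vertical axis, which lies 60 mm away along -x; z up.
- jaw: Sliding jaw of that vise: blue block, steel face, 80 mm wide, top at z 69 mm. Origin: foot of its clamping face; own +x is the closing direction. Clockwise cranking (seen from above) moves it 14 mm per radian, 8 to 12 N at the knob; it stays where left. On the clamped regulator the crank stalls: push the knob on with 16 to 25 N there and the clamping force stays after letting go.
- regulator: Brass gas regulator, 0.3 to 0.6 kg, standing loose on the vise's bed (z 30 mm): block 30 mm thick along own x (between the jaws), 60 mm long, 45 mm tall, a pipe port at each end (104 mm over both), round gauge on top (93 mm over all). Origin: centre of its underside. It starts 2 to 12 mm short of the fixed jaw, whose face is 160 mm along the jaw's +x from the crank's axis.
- spare_crank_knob (a point): The same point on the red knob of the other, empty vise, of the same make and size (housings 80 mm high or less, cranks and knobs above them). It is not to be moved.
Mind the look-alikes: they are no part of the job. What is shaped like the regulator but pink or turquoise is not meant.

How it is judged (in metres and radians):
At the end, for the whole second after the job is handed in: The regulator stands upright (within 8 degrees) and square (within 10 degrees) between the jaws of its vise, its centre within 35 mm of the sliding jaw's origin, at rest, and the sliding jaw presses on it with more than 6 N after the knob has been let go (contact force between jaw and regulator above 6 N and angle between regulator's own z axis and vertical below 0.15 rad and angle between the x axis of jaw and the x axis of regulator, either way round below 0.17 rad and horizontal distance between jaw and regulator below 0.035 m and linear speed of regulator below 0.01 m/s); the robot touches nothing.
It fails at once if the empty vise's crank knob is moved by more than 15 mm (distance of spare_crank_knob from where it was at the start of the episode above 0.015 m).
It fails at once if the sliding jaw is pushed directly by the robot (more than 8 N) (contact force between any of the fingers, the arm and jaw above 8 N).
It also fails if it takes over 38 s, if anything falls off the work surface, if the arm or the gripper's body presses on something with over 40 N, if the wrist force passes 120 N, or if a joint passes its speed limit or range.

## Working session

There is one attempt and no reset: what is moved stays moved. The work goes in short steps, Python scripts to look and compute and a tool call to move; the robot and the scene stay as the last step left them, time stands still between calls to the robot, and variables do not carry over. Pictures are saved under pics/ and viewed, about 8 in all and at most 12, crops included, and the job is handed in when it is done.

Besides the shell and the picture viewer there is one more tool, called after "Request:" by a JSON object that holds its "api" and its "payload", one argument or row to a line. apply_moves: Moves the arm, as the interface text tells. Shifts and turns lie within -1 to 1; 1 stands for 0.04 m of shift or 5 degrees of turn. Its arguments: {"type":"object","properties":{"commands":{"type":"array"},"claw":{"type":"number"}},"required":["commands"]}

```bash
mkdir -p pics; cat > h.py <<'E'
import numpy as np,cv2
from cell import readout,eyes,finish_job
def grab(n,f):
    d=eyes.get_image(n); cv2.imwrite(f,cv2.cvtColor(d["image"],cv2.COLOR_RGB2BGR)); np.savez(f[:-4]+'_'+n,**d); return d
def back(d,uv,z):
    R=cv2.Rodrigues(np.array(d["rvec"],float))[0]; t=np.array(d["tvec"],float).ravel()
    r=R.T@np.linalg.inv(d["mtx"])@np.array([*uv,1.]); c=-R.T@t
    return c+r*(z-c[2])/r[2]
def proj(d,p):
    return cv2.projectPoints(np.array(p,float).reshape(-1,1,3),np.array(d["rvec"],float),np.array(d["tvec"],float),np.array(d["mtx"],float),None)[0].reshape(-1,2)
E
python3 - <<'E'
from h import *
print(readout.read_state())
grab("top","pics/t0.png");grab("side","pics/s0.png")
E
```

```text
{'clock': 0.0, 'qpos': array([ 1.25417803,  0.62937174,  0.03841777,  1.51837306, -0.02699026,
        0.99633225, -0.0200209 ]), 'qd': array([ 0.00121316,  0.0011827 , -0.00144597,  0.00067281,  0.00052824,
       -0.00131658, -0.00082243]), 'tau': array([-3.63672689e-04, -5.63413882e+01,  1.22676082e+00, -1.93448049e+01,
        1.12060021e-02,  1.04772786e-02, -3.97123102e-06]), 'eef_pos': array([ 161.20672323, -629.02851078,  230.37046311]), 'tool_rot': array([-1.57081802,  0.00196692, -1.3199742 ]), 'force': array([ 0.54934229, -0.09484204, -0.811689  ]), 'torque': array([ 0.01819523,  0.05413037, -0.05741055]), 'width': 85.39372896972678}
```

View pics/t0.png

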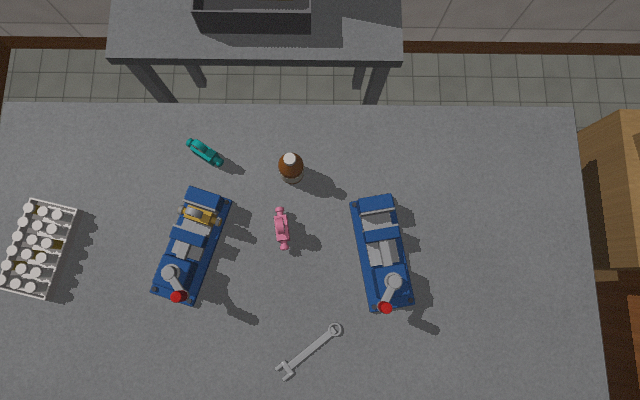

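View pics/s0.png

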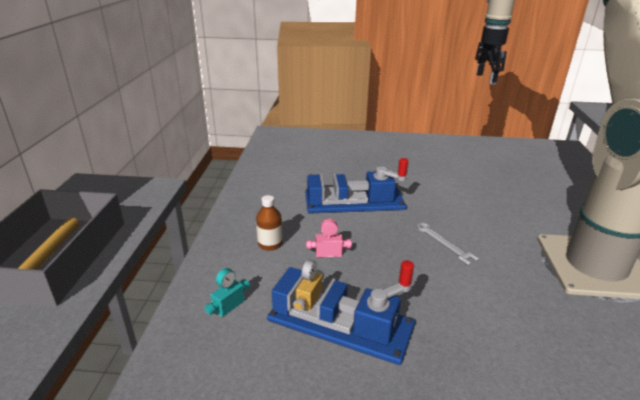

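```bash
python3 - <<'E'
from h import *
a=cv2.imread("pics/t0.png")[175:310,140:245]; a=cv2.resize(a,None,fx=4,fy=4,interpolation=cv2.INTER_CUBIC)
b=cv2.imread("pics/s0.png")[250:360,260:420]; b=cv2.resize(b,None,fx=2.3,fy=2.3,interpolation=cv2.INTER_CUBIC)
c=np.zeros((540,420+368,3),np.uint8); c[:a.shape[0],:420]=a; c[:b.shape[0],420:420+b.shape[1]]=b
cv2.imwrite("pics/c0.png",c)
for n,f in(("top","t0"),("side","s0")):
    im=cv2.imread(f"pics/{f}.png").astype(int); m=((im[...,2]>150)&(im[...,1]<60)&(im[...,0]<60)).astype(np.uint8)
    k,_,st,ce=cv2.connectedComponentsWithStats(m); print(n,[(st[i].tolist(),ce[i].round(1).tolist()) for i in range(1,k) if st[i][4]>15])
    d=np.load(f"pics/{f}_{n}.npz")
    for i in range(1,k):
        if st[i][4]>15: print(back(d,ce[i],146 if n=="top" else 123).round(1))
    R=cv2.Rodrigues(d["rvec"])[0];print("cam",(-R.T@d["tvec"].ravel()).round())
E
```

```text
top [([171, 292, 10, 10, 80], [175.0, 296.4]), ([381, 303, 11, 10, 83], [386.0, 307.6])]
[460.8 218.9 146. ]
[ 440.  -209.8  146. ]
cam [503. -56. 979.]
side [([399, 158, 9, 18, 114], [402.4, 166.6]), ([400, 261, 13, 25, 239], [405.7, 272.5])]
[ 440.9 -209.7  123. ]
[461.9 219.8 123. ]
cam [567. 882. 672.]
```

View pics/c0.png

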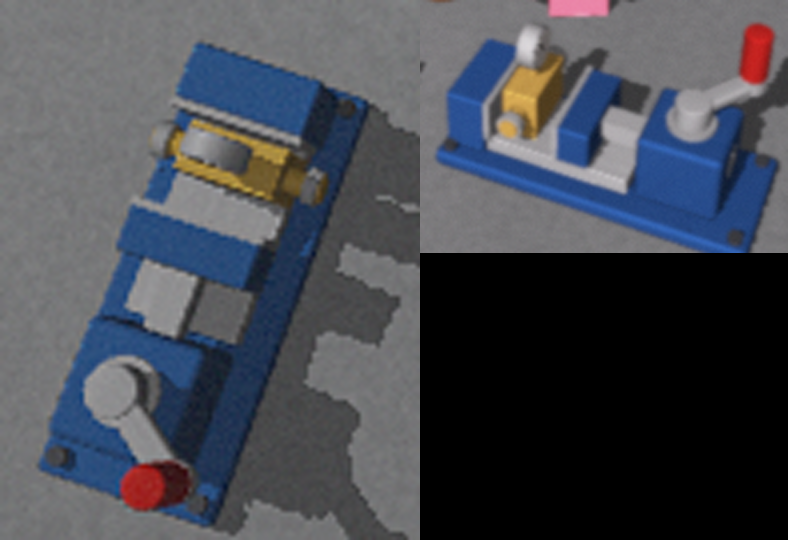

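```bash
python3 - <<'E'
from h import *
d=np.load("pics/t0_top.npz")
f=lambda u,v,z:back(d,(140+(u+.5)/4-.5,175+(v+.5)/4-.5),z).round(1)[:2]
k=np.array([461.3,219.3])
for z in(100,108,115):
    c=f(112,390,z);print("axis",z,c,np.linalg.norm(k-c))
for n,p in dict(sjL=(133,197),sjR=(270,240),fjL=(172,103),fjR=(308,147),fjbL=(197,43),fjbR=(325,85)).items(): print(n,f(*p,69))
print("reg top L",f(185,125,75),f(290,155,75),f(175,145,75),f(275,200,75))
E
```

```text
axis 100 [509.7 253.6] 59.32158123313974
axis 108 [509.6 250.7] 57.609461028549816
axis 115 [509.6 248.3] 56.33728782964265
sjL [618.8 260.4]
sjR [594.6 180.9]
fjL [673.8 241.8]
fjR [648.5 162. ]
fjbL [709.5 229.6]
fjbR [685.  153.9]
reg top L [659.9 231.5] [642.8 170.6] [648.2 236.5] [616.8 177.7]
```

Request:
{"api": "apply_moves", "payload": {
  "commands": [
    [[-0.1, 0, 1, 0, -0.8, 0], [-0.1, 0, 1, 0, -0.8, 0], [-0.1, 0, 1, 0, -0.8, 0], [-0.1, 0, 1, 0, -0.8, 0], [-0.1, 0, 1, 0, -0.8, 0], [-0.1, 0, 1, 0, -0.8, 0], [-0.1, 0, 1, 0, -0.8, 0], [-0.1, 0, 1, 0, -0.8, 0]]
  ],
  "claw": 50
}}

```text
clock: 0.77
eef_pos: [419.2, -453.6, 223.7]
tool_rot: [-1.58, 0.009, -0.761]
force: [0.3, -0.5, 0.0]
width: 49.8
```

Request:
{"api": "apply_moves", "payload": {
  "commands": [
    [[-0.1, 0, 1, 0, -0.8, 0], [-0.1, 0, 1, 0, -0.8, 0], [-0.1, 0, 1, 0, -0.8, 0], [-0.1, 0, 1, 0, -0.8, 0], [-0.1, 0, 1, 0, -0.8, 0], [-0.1, 0, 1, 0, -0.8, 0], [-0.1, 0, 1, 0, -0.8, 0], [-0.1, 0, 1, 0, -0.8, 0]]
  ]
}}

```text
clock: 1.43
eef_pos: [549.8, -151.9, 219.0]
tool_rot: [-1.572, 0.012, -0.173]
force: [0.6, -0.1, -0.5]
width: 49.6
```

Request:
{"api": "apply_moves", "payload": {
  "commands": [
    [[-0.25, -0.2, 1, 0, -0.5, 0], [-0.25, -0.2, 1, 0, -0.5, 0], [-0.25, -0.2, 1, 0, -0.5, 0], [-0.25, 0, 1, 0, -0.5, 0], [-0.25, 0, 1, 0, -0.5, 0], [-0.25, 0, 1, 0, -0.5, 0], [-0.25, 0, 0.8, 0, -0.5, 0], [-0.25, 0, 0.6, 0, -0.5, 0]]
  ]
}}

```text
clock: 2.1
eef_pos: [476.2, 151.0, 242.4]
tool_rot: [-1.562, 0.011, 0.201]
force: [0.4, 0.7, -0.1]
width: 50.0
```

```bash
cat > go.py <<'E'
import sys
from h import *
from scipy.spatial.transform import Rotation as Ro
s=readout.read_state(); R=Ro.from_euler('xyz',s["tool_rot"]).as_matrix()
print(s["eef_pos"].round(1),np.degrees(s["tool_rot"]).round(1),s["force"].round(1),s["width"].round(1))
if len(sys.argv)>4:
    p=np.array(sys.argv[1:4],float); yaw=np.radians(float(sys.argv[4]))
    w=R.T@Ro.from_euler('xyz',[-np.pi/2,0,yaw]).as_matrix()
    print("units",(R.T@(p-s["eef_pos"])/40).round(2),np.degrees(Ro.from_matrix(w).as_rotvec()/5).round(2))
E
python3 go.py 461.5 219.3 180 10
```

```text
Traceback (most recent call last):
  File "go.py", line 5, in <module>
    print(s["eef_pos"].round(1),np.degrees(s["tool_rot"]).round(1),s["force"].round(1),s["width"].round(1))
                                                                                       ^^^^^^^^^^^^^^^^
AttributeError: 'float' object has no attribute 'round'
```

```bash
sed -i 's/s\["width"\].round(1)/round(s["width"],1)/' go.py
python3 go.py 461.5 219.3 180 10
```

```text
[476.2 151.  242.4] [-89.5   0.6  11.5] [ 0.4  0.7 -0.1] 50.0
units [-0.    1.57  1.73] [-0.1   0.31 -0.12]
```

Request:
{"api": "apply_moves", "payload": {
  "commands": [
    [[0, 0, 0.7, -0.1, 0.3, -0.1], [0, 0.3, 0.6, 0, 0, 0], [0, 0.6, 0.4, 0, 0, 0], [0, 0.5, 0, 0, 0, 0], [0, 0, 0, 0, 0, 0]]
  ]
}}

```text
clock: 2.52
eef_pos: [457.8, 229.5, 186.0]
tool_rot: [-1.567, -0.0, 0.189]
force: [-0.4, -0.9, -0.9]
width: 50.0
```

```bash
python3 go.py 461.5 219.3 107 10; python3 - <<'E'
from h import *
d=grab("side","pics/s1.png"); e=grab("top","pics/t1.png")
a=cv2.resize(cv2.imread("pics/s1.png")[170:350,330:470],None,fx=2.8,fy=2.8)
b=cv2.resize(cv2.imread("pics/t1.png")[230:330,130:230],None,fx=3.9,fy=3.9)
c=np.zeros((504,392+390,3),np.uint8);c[:a.shape[0],:392]=a;c[:b.shape[0],392:]=b;cv2.imwrite("pics/c1.png",c)
E
```

```text
[457.8 229.5 186. ] [-89.8  -0.   10.8] [-0.4 -0.9 -0.9] 50.0
units [ 0.04  1.97 -0.28] [-0.05  0.17  0.  ]
```

View pics/c1.png

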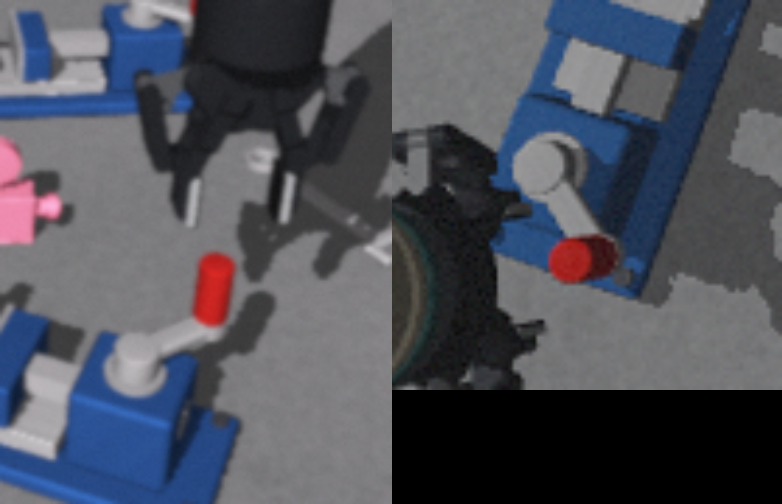

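Request:
{"api": "apply_moves", "payload": {
  "commands": [
    [[0.05, 0.2, -0.2, 0, 0.15, 0], [0, 0.1, -0.1, 0, 0, 0], [0, 0, 0, 0, 0, 0]]
  ]
}}

```text
clock: 2.87
eef_pos: [466.7, 216.0, 178.1]
tool_rot: [-1.566, -0.009, 0.17]
force: [-0.6, 0.1, 0.0]
width: 49.8
```

```bash
python3 go.py 461.5 219.3 107 10; python3 - <<'E'
from h import *
d=np.load("pics/s1_side.npz"); print((proj(d,[457.8,229.5,186])-[330,170])*2.8)
E
```

```text
[466.7 216.  178.1] [-89.7  -0.5   9.7] [-0.6  0.1  0. ] 49.8
units [-0.13  1.78  0.09] [-0.06 -0.06  0.1 ]
[[230.82658705 219.39072643]]
```

Request:
{"api": "apply_moves", "payload": {
  "commands": [
    [[-0.13, 0.3, 0.09, 0, 0, 0], [0, 0.4, 0, 0, 0, 0], [0, 0.4, 0, 0, 0, 0], [0, 0.3, 0, 0, 0, 0], [0, 0.2, 0, 0, 0, 0], [0, 0, 0, 0, 0, 0]]
  ]
}}

```text
clock: 3.37
eef_pos: [467.6, 213.6, 115.5]
tool_rot: [-1.566, -0.018, 0.156]
force: [-1.0, -0.3, -0.7]
width: 49.9
```

```bash
python3 go.py 461.5 219.3 108 10
```

```text
[467.6 213.6 115.5] [-89.7  -1.    9. ] [-1.  -0.3 -0.7] 49.9
units [-0.13  0.19  0.16] [-0.06 -0.21  0.21]
```

Request:
{"api": "apply_moves", "payload": {
  "commands": [
    [[-0.15, 0.15, 0.16, 0, -0.1, 0.2], [0, 0, 0, 0, 0, 0], [0, 0, 0, 0, 0, 0]]
  ]
}}

```text
clock: 3.62
eef_pos: [461.4, 219.0, 110.2]
tool_rot: [-1.566, -0.001, 0.164]
force: [-0.1, 0.1, 0.4]
width: 50.2
```

```bash
python3 go.py 461.5 219.3 108 10; python3 - <<'E'
from h import *
d=grab("side","pics/s2.png"); e=grab("top","pics/t2.png")
a=cv2.resize(cv2.imread("pics/s2.png")[190:350,330:470],None,fx=3.5,fy=3.5)
cv2.imwrite("pics/c2.png",a)
E
```

```text
[461.4 219.  110.2] [-89.7  -0.    9.4] [-0.1  0.1  0.4] 50.2
units [0.   0.05 0.01] [-0.06 -0.12  0.01]
```

View pics/c2.png

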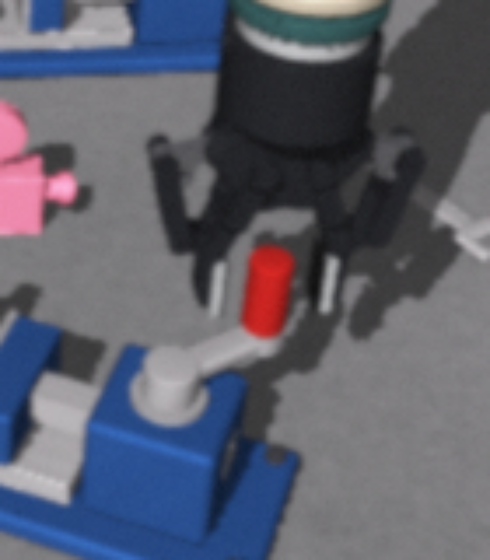

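The knob (crop 268,290) sits centred between the pads (218 and 328); the fingers clear the arm and hub. Closing.

Request:
{"api": "apply_moves", "payload": {
  "commands": [
    [[0, 0, 0, 0, 0, 0], [0, 0, 0, 0, 0, 0], [0, 0, 0, 0, 0, 0], [0, 0, 0, 0, 0, 0], [0, 0, 0, 0, 0, 0]]
  ],
  "claw": 10
}}

```text
clock: 4.13
eef_pos: [461.5, 219.4, 111.4]
tool_rot: [-1.565, -0.003, 0.164]
force: [-1.2, 0.5, -1.0]
width: 23.1
```

```bash
cat >> go.py <<'E'
c=np.array([509.5,252.3]); v=s["eef_pos"][:2]-c; a=np.degrees(np.arctan2(v[1],v[0]))%360
t=np.array([np.sin(np.radians(a)),-np.cos(np.radians(a))])
print("radius",np.hypot(*v).round(1),"angle",a.round(1),"tang force on tool",(s["force"][:2]@t).round(1),"radial",(s["force"][:2]@v/np.hypot(*v)).round(1))
r0=60
for k in range(1,9):   # absolute waypoints every 15 deg -> step in tool units
    b=[np.radians(a-15*k+15),np.radians(a-15*k)]
    p=[c+(r0 if (i or k>1) else np.hypot(*v))*np.array([np.cos(q),np.sin(q)]) for i,q in enumerate(b)]
    print(round(np.degrees(b[1])),(R.T@np.r_[p[1]-p[0],0]/40).round(2))
E
python3 go.py
```

```text
[461.5 219.4 111.4] [-89.7  -0.1   9.4] [-1.2  0.5 -1. ] 23.1
radius 58.2 angle 214.4 tang force on tool 1.1 radial 0.7
199 [-0.16  0.    0.35]
184 [-0.02  0.    0.39]
169 [0.08 0.   0.38]
154 [0.18 0.   0.35]
139 [0.26 0.   0.29]
124 [0.33 0.   0.21]
109 [0.37 0.   0.12]
94 [0.39 0.   0.02]
```

Request:
{"api": "apply_moves", "payload": {
  "commands": [
    [[-0.08, 0, 0.18, 0, 0, 0], [-0.07, 0, 0.18, 0, 0, 0], [-0.02, 0, 0.2, 0, 0, 0], [0, 0, 0.2, 0, 0, 0]]
  ]
}}

```text
clock: 4.47
eef_pos: [454.9, 230.9, 111.3]
tool_rot: [-1.59, -0.001, 0.15]
force: [-0.7, -11.1, 9.4]
width: 22.7
```

```bash
python3 go.py
```

```text
[454.9 230.9 111.3] [-91.1  -0.    8.6] [ -0.7 -11.1   9.4] 22.7
radius 58.6 angle 201.4 tang force on tool -10.0 radial 4.7
186 [-0.07 -0.01  0.38]
171 [ 0.07 -0.01  0.39]
156 [ 0.16 -0.01  0.36]
141 [ 0.25 -0.01  0.3 ]
126 [ 0.32 -0.    0.23]
111 [ 0.37 -0.    0.14]
96 [ 0.39 -0.    0.04]
81 [ 0.39  0.   -0.07]
```

Request:
{"api": "apply_moves", "payload": {
  "commands": [
    [[-0.07, 0, 0.36, 0.2, -0.1, 0], [-0.02, 0, 0.38, 0, 0, 0], [0.05, 0, 0.38, 0, 0, 0]]
  ]
}}

```text
clock: 4.72
eef_pos: [449.9, 254.2, 111.2]
tool_rot: [-1.603, 0.005, 0.142]
force: [-3.9, -14.1, 14.6]
width: 22.5
```

```bash
python3 go.py
```

```text
[449.9 254.2 111.2] [-91.9   0.3   8.2] [ -3.9 -14.1  14.6] 22.5
radius 59.6 angle 178.2 tang force on tool -14.2 radial 3.5
163 [ 0.11 -0.01  0.37]
148 [ 0.21 -0.01  0.33]
133 [ 0.29 -0.01  0.26]
118 [ 0.35 -0.01  0.18]
103 [ 0.38 -0.    0.09]
88 [ 0.39 -0.   -0.02]
73 [ 0.37  0.   -0.12]
58 [ 0.33  0.01 -0.21]
```

Request:
{"api": "apply_moves", "payload": {
  "commands": [
    [[0.06, -0.03, 0.38, 0.3, -0.1, 0], [0.13, -0.03, 0.36, 0.2, 0, 0], [0.17, 0, 0.34, 0.2, 0, 0], [0.2, 0, 0.32, 0.2, 0, 0]]
  ]
}}

```text
clock: 5.05
eef_pos: [458.6, 286.2, 111.1]
tool_rot: [-1.569, 0.029, 0.139]
force: [-6.3, -13.0, 17.7]
width: 22.3
```

```bash
python3 go.py
```

```text
[458.6 286.2 111.1] [-89.9   1.7   8. ] [ -6.3 -13.   17.7] 22.3
radius 61.2 angle 146.3 tang force on tool -14.3 radial -2.0
131 [ 0.32 -0.01  0.24]
116 [ 0.35 -0.01  0.17]
101 [ 0.38 -0.01  0.07]
86 [ 0.39 -0.01 -0.03]
71 [ 0.37 -0.01 -0.13]
56 [ 0.32 -0.01 -0.22]
41 [ 0.26 -0.01 -0.3 ]
26 [ 0.17 -0.01 -0.35]
```

Request:
{"api": "apply_moves", "payload": {
  "commands": [
    [[0.27, -0.05, 0.28, 0, -0.1, -0.2], [0.3, -0.05, 0.22, 0, 0, -0.2], [0.33, -0.03, 0.18, 0, 0, -0.2]]
  ]
}}

```text
clock: 5.3
eef_pos: [474.1, 302.9, 111.1]
tool_rot: [-1.596, 0.015, 0.144]
force: [-13.5, -6.5, 15.6]
width: 22.5
```

```bash
python3 go.py
```

```text
[474.1 302.9 111.1] [-91.5   0.8   8.3] [-13.5  -6.5  15.6] 22.5
radius 61.8 angle 124.9 tang force on tool -14.8 radial 2.4
110 [ 0.39 -0.01  0.09]
95 [ 0.39 -0.01  0.03]
80 [ 0.38 -0.   -0.07]
65 [ 0.35 -0.   -0.17]
50 [ 0.3   0.   -0.26]
35 [ 0.22  0.01 -0.32]
20 [ 0.13  0.01 -0.37]
5 [ 0.03  0.01 -0.39]
```

Request:
{"api": "apply_moves", "payload": {
  "commands": [
    [[0.36, -0.03, 0.12, 0.2, -0.1, -0.1], [0.36, 0, 0.08, 0.1, 0, 0]]
  ]
}}

```text
clock: 5.47
eef_pos: [488.4, 310.9, 111.0]
tool_rot: [-1.582, 0.03, 0.158]
force: [-14.4, -6.4, 20.2]
width: 22.7
```

```bash
python3 go.py;  python3 - <<'E'
from h import *
d=grab("side","pics/s3.png"); e=grab("top","pics/t3.png")
a=cv2.resize(cv2.imread("pics/s3.png")[250:350,255:385],None,fx=3,fy=3)
b=cv2.resize(cv2.imread("pics/t3.png")[175:305,140:240],None,fx=3.9,fy=3.9)
c=np.zeros((507,780,3),np.uint8);c[:a.shape[0],:390]=a;c[:b.shape[0],390:]=b;cv2.imwrite("pics/c3.png",c)
E
```

```text
[488.4 310.9 111. ] [-90.7   1.7   9. ] [-14.4  -6.4  20.2] 22.7
radius 62.3 angle 109.8 tang force on tool -15.7 radial -1.1
95 [ 0.4  -0.01 -0.03]
80 [ 0.38 -0.01 -0.08]
65 [ 0.35 -0.01 -0.18]
50 [ 0.29 -0.01 -0.26]
35 [ 0.21 -0.   -0.33]
20 [ 0.12  0.   -0.37]
5 [ 0.02  0.   -0.39]
-10 [-0.08  0.01 -0.38]
```

View pics/c3.png

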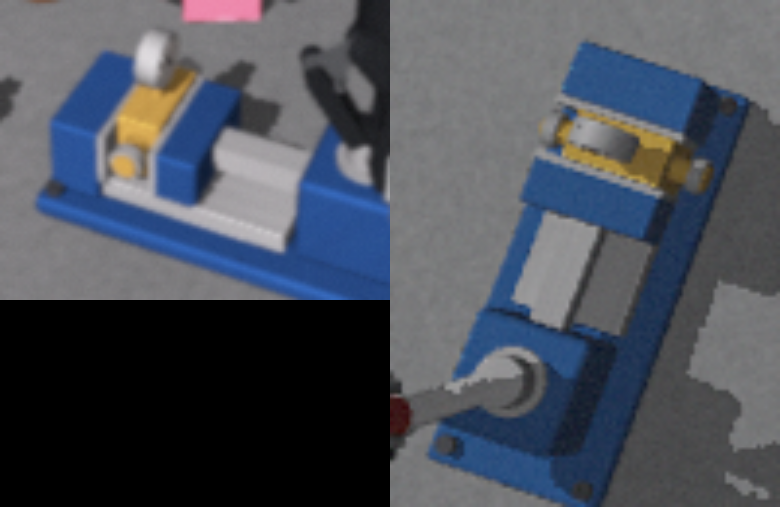

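Request:
{"api": "apply_moves", "payload": {
  "commands": [
    [[0.35, -0.1, 0, 0.1, 0, -0.3], [0, -0.05, 0, 0, 0, 0]]
  ]
}}

```text
clock: 5.73
eef_pos: [488.6, 310.9, 111.8]
tool_rot: [-1.579, 0.03, 0.16]
force: [11.8, 0.5, -18.4]
width: 22.5
```

```bash
python3 go.py|head -3
```

```text
[488.6 310.9 111.8] [-90.5   1.7   9.2] [ 11.8   0.5 -18.4] 22.5
radius 62.3 angle 109.6 tang force on tool 11.3 radial -3.5
95 [ 0.4  -0.01 -0.04]
```

Request:
{"api": "apply_moves", "payload": {
  "commands": [
    [[0.35, 0, 0, 0, 0, 0]]
  ]
}}

```text
clock: 5.82
eef_pos: [491.9, 312.0, 110.6]
tool_rot: [-1.583, 0.048, 0.163]
force: [-42.7, -7.5, 41.8]
width: 22.5
```

```bash
python3 go.py|head -3
```

```text
[491.9 312.  110.6] [-90.7   2.8   9.3] [-42.7  -7.5  41.8] 22.5
radius 62.2 angle 106.4 tang force on tool -43.1 radial 4.9
91 [ 0.4  -0.02 -0.06]
```

Request:
{"api": "apply_moves", "payload": {
  "commands": [
    [[0.45, 0, 0, 0, 0, 0]]
  ]
}}

```text
clock: 5.9
eef_pos: [492.1, 312.1, 110.3]
tool_rot: [-1.592, 0.081, 0.167]
force: [-48.8, -13.0, 48.1]
width: 22.2
```

```bash
python3 go.py|head -3
```

```text
[492.1 312.1 110.3] [-91.2   4.6   9.6] [-48.8 -13.   48.1] 22.2
radius 62.3 angle 106.2 tang force on tool -50.5 radial 1.1
91 [ 0.4  -0.03 -0.06]
```

Request:
{"api": "apply_moves", "payload": {
  "commands": [
    [[0.18, 0, 0, 0, 0, 0]]
  ]
}}

```text
clock: 5.98
eef_pos: [490.4, 311.4, 111.0]
tool_rot: [-1.598, 0.098, 0.17]
force: [-9.0, -6.7, 11.4]
width: 22.5
```

```bash
python3 go.py|head -3
```

```text
[490.4 311.4 111. ] [-91.6   5.6   9.8] [-9.  -6.7 11.4] 22.5
radius 62.1 angle 107.9 tang force on tool -10.6 radial -3.6
93 [ 0.4  -0.04 -0.05]
```

Request:
{"api": "apply_moves", "payload": {
  "commands": [
    [[0.2, 0, 0, 0.2, 0, -0.6], [0.25, 0, 0, 0.1, 0, -0.6]]
  ]
}}

```text
clock: 6.15
eef_pos: [490.8, 311.7, 110.7]
tool_rot: [-1.58, 0.024, 0.176]
force: [-25.4, -6.2, 25.0]
width: 22.7
```

```bash
python3 go.py|head -3
```

```text
[490.8 311.7 110.7] [-90.6   1.4  10.1] [-25.4  -6.2  25. ] 22.7
radius 62.3 angle 107.5 tang force on tool -26.1 radial 1.7
92 [ 0.4  -0.01 -0.06]
```

Request:
{"api": "apply_moves", "payload": {
  "commands": [
    [[0.2, 0, 0, 0, 0, 0]]
  ]
}}

```text
clock: 6.23
eef_pos: [490.3, 311.5, 111.1]
tool_rot: [-1.585, 0.035, 0.179]
force: [-13.2, -5.1, 6.5]
width: 22.6
```

```bash
python3 go.py|head -3
```

```text
[490.3 311.5 111.1] [-90.8   2.   10.3] [-13.2  -5.1   6.5] 22.6
radius 62.3 angle 107.9 tang force on tool -14.1 radial -0.8
93 [ 0.4  -0.01 -0.05]
```

Request:
{"api": "apply_moves", "payload": {
  "commands": [
    [[0.1, 0, 0, 0, 0, 0], [0, 0, 0, 0, 0, 0], [0, 0, 0, 0, 0, 0], [0, 0, 0, 0, 0, 0]]
  ],
  "claw": 50
}}

```text
clock: 6.57
eef_pos: [491.8, 312.7, 111.8]
tool_rot: [-1.586, 0.037, 0.181]
force: [0.3, 0.1, -0.7]
width: 50.1
```

```bash
python3 go.py|head -3
```

```text
[491.8 312.7 111.8] [-90.8   2.1  10.4] [ 0.3  0.1 -0.7] 50.1
radius 62.9 angle 106.4 tang force on tool 0.4 radial 0.0
91 [ 0.4  -0.01 -0.08]
```

Request:
{"api": "apply_moves", "payload": {
  "commands": [
    [[0, -0.3, 0, 0, 0, 0], [0, -0.5, 0, 0, 0, 0], [0, -0.6, 0, 0, 0, 0], [0, -0.6, 0, 0, 0, 0], [0, -0.6, 0, 0, 0, 0], [0, -0.4, 0.5, 0, 0, 0], [0, 0, 0, 0, 0, 0], [0, 0, 0, 0, 0, 0]]
  ]
}}

```text
clock: 7.23
eef_pos: [497.6, 335.3, 242.3]
tool_rot: [-1.583, 0.029, 0.175]
force: [-0.4, -1.0, -0.6]
width: 50.0
```

```bash
python3 go.py|head -3;  python3 - <<'E'
from h import *
d=grab("side","pics/s4.png"); e=grab("top","pics/t4.png")
a=cv2.resize(cv2.imread("pics/s4.png")[220:350,255:425],None,fx=2.3,fy=2.3)
b=cv2.resize(cv2.imread("pics/t4.png")[175:305,140:240],None,fx=3.9,fy=3.9)
c=np.zeros((507,391+390,3),np.uint8);c[:a.shape[0],:391]=a;c[:b.shape[0],391:]=b;cv2.imwrite("pics/c4.png",c)
im=cv2.imread("pics/s4.png").astype(int); m=((im[...,2]>150)&(im[...,1]<60)&(im[...,0]<60)).astype(np.uint8)
k,_,st,ce=cv2.connectedComponentsWithStats(m)
for i in range(1,k):
    if st[i][4]>15:
        p=back(d,ce[i],123);v=p[:2]-[509.5,252.3];print(st[i],p.round(1),np.hypot(*v),np.degrees(np.arctan2(v[1],v[0])))
E
```

```text
[497.6 335.3 242.3] [-90.7   1.7  10. ] [-0.4 -1.  -0.6] 50.0
radius 83.9 angle 98.2 tang force on tool -0.6 radial -0.9
83 [ 0.37 -0.   -0.66]
[386 295  15  27 301] [490.6 312.2 123. ] 62.79398928711846 107.56088556169836
```

View pics/c4.png

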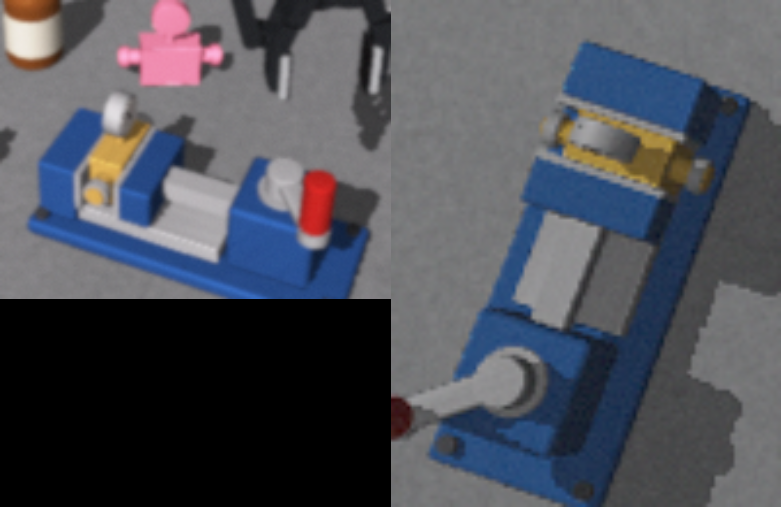

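```bash
python3 - <<'E'
from h import *
im=cv2.imread("pics/t4.png").astype(int); m=((im[...,2]>150)&(im[...,1]<60)&(im[...,0]<60)).astype(np.uint8)
print(cv2.connectedComponentsWithStats(m)[2:])
finish_job()
E
```

```text
(array([[     0,      0,    640,    400, 255835],
       [   126,    277,     10,     11,     81],
       [   381,    303,     11,     11,     84]], dtype=int32), array([[319.53788184, 199.43841538],
       [130.82716049, 281.90123457],
       [386.05952381, 307.60714286]]))
the job is handed in; nothing more can be done
```

I cranked the loaded vise clockwise by its red knob, about 107° (214° to 107°), until it stalled on the regulator. I then let go and lifted the gripper clear, and handed the job in at about 7.3 s.

**What the last checks showed:**
- **Regulator:** the final pictures show it upright and square, flush between both jaws.
- **Knob:** after letting go it stands at about 107.6°, where the final push left it (107.5 to 107.9°), so I saw no spring-back.
- **Empty vise:** its knob is in the same place in the top picture, at pixel (386.1, 307.6) against (386.0, 307.6) at the start.
- **Robot:** it touches nothing; the force reading is about 1 N.

**What fell short or disagreed:**
- **Stall push:** it briefly reached about 50 N, above the 16 to 25 N asked for. The last pushes were about 26 N, then 14 N.
- **Pull-back:** between pushes the readings once showed about 11 N the other way at the knob, which did not move noticeably.
- **Clamping force:** I had no way to measure it directly. I infer it from the stall and the knob staying put.

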